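# Hold the lock box bolt drawn with its key

### The job

Take the flat-bladed key with the wide, square-cornered head out of the wooden key block and push it into the lock on top of the grey lock box, working it past the sticky pins until it is fully home. Only then turn it a quarter turn clockwise (seen from above) against the return spring until it stops, and finish still gripping the key and holding it turned, so that the bolt stays drawn. Leave the round-headed key in its slot and do not push the stapler or the tape roll about.

Things in the scene. Friction and masses are not known exactly. Their poses are not given: they have to be found in the camera images.
- flat_key: Key to use. Black square-cornered head 40 mm wide (x) x 10 thick (y) x 40 tall (z). Steel blade below it, 16 (x) x 4 (y) x 29 mm long, the last 8 mm tapering to 9 x 1.6. 50 g; also fits turned by half a turn. Origin: centre of the head's underside (shoulder); z up, blade to -z. Stands upright in one of the block's two slots, shoulder on the block's top; lifts straight out.
- round_key: Another key, not to be used: black head with a round top, 30 mm wide x 10 mm thick x 37 mm tall, on a round shank 9 mm in diameter that does not fit the lock. Same axes and origin as the flat key. Stands in the other slot of the block.
- key_block: Fixed wooden block 130 (x) x 50 (y) x 42 mm tall with two upright slots at x = -35 and +35 mm of its centre. Origin at the centre of its underside. The keys' heads lie along its x, within a few degrees.
- lock_box: Fixed grey steel box 152 (x) x 132 (y) mm, lid top 68 mm high. Origin: centre of its underside. The lock stands upright in mid-lid, in a collar of 64 mm diameter, 78.5 mm high. A steel bolt runs from it to a staple (80 mm high) at the box's -x edge. The pins drag on the key with 5 to 18 N; a slow steady push of 20 N or so, with a small wiggle if it sticks, gets past.
- keyway (a point): Centre of the keyway mouth in the top face of the lock's plug, 80 mm above the table. x along the slot, y across it, z up; turns with the plug. Mouth 23 x 12 mm, funnelling over 5 mm to a slot 18 x 5.5, 30 deep. Fully home: key's shoulder on the plug's face, its origin at this point (within 3 mm in height). Two spring pins, 12 and 20 mm down, one a side, drag on the blade.
- lock_plug (a joint): Turn of the lock's plug, rad: 0 at rest, grows clockwise seen from above to a hard stop at 1.5. A return spring (0.03 N m at rest, 0.09 at the stop) turns it back when let go. The blade has about 0.1 rad of play in the slot, so the hand turns about 1.6 to 1.65 rad to reach the stop. Counts as turned above 1.25.
- stapler: Loose stapler, 34 x 148 x 52 mm, on the table beyond the key block; leave alone. Origin at the centre of its underside.
- tape_clear: Loose roll of tan tape lying flat, 93 mm diameter, 48 mm high, beyond the work; leave alone. Origin at the centre of its underside.
Things that resemble listed ones, but are neither listed nor needed, are in the scene too. Leave any blue look-alike of the flat_key alone.

How it is judged (in metres and radians):
On the way, in this order (a step that is already met when the one before it is completed fails the run):
1. the flat key is lifted clear of the block in the gripper (z of flat_key in the frame of key_block above 0.075 m and contact force between the fingers and flat_key above 3 N), for 0.1 s.
2. the key is fully home in the lock, before the plug is turned (z of flat_key in the frame of keyway below 0.003 m and horizontal distance between flat_key and keyway below 0.004 m and angle between flat_key's own z axis and vertical below 0.15 rad and value of joint lock_plug below 0.3 rad), for 0.2 s.
At the end, for the whole second after the job is handed in: The program ends with the fingers still gripping the flat key (more than 3 N), the key fully home in the lock (shoulder within 3 mm of the plug's face, within 4 mm of its axis, upright within 0.15 rad) and the plug held beyond 1.25 rad; the round-headed key still stands in its slot (z of flat_key in the frame of keyway below 0.003 m and horizontal distance between flat_key and keyway below 0.004 m and angle between flat_key's own z axis and vertical below 0.15 rad and contact force between the fingers and flat_key above 3 N and value of joint lock_plug above 1.25 rad and z of round_key in the frame of key_block below 0.05 m and distance of round_key from where it was at the start of the episode below 0.02 m); the arm keeps its last pose, push and grip.
It fails at once if the plug is turned with the key not fully home (value of joint lock_plug above 0.5 rad and z of flat_key in the frame of keyway above 0.006 m).
It fails at once if the round-headed key is pulled out of its slot (distance of round_key from where it was at the start of the episode above 0.02 m).
It fails at once if the stapler or the tape roll is pushed away (distance of any of stapler, tape_clear from where it was at the start of the episode above 0.03 m).
It also fails if it takes over 42 s, if anything falls off the work surface, if the arm or the gripper's body presses on something with over 40 N, if the wrist force passes 120 N, or if a joint passes its speed limit or range.

### The arm

A 7-joint arm with a two-finger parallel gripper is mounted at the origin on a cart in front of the work surface, level with it; the furniture and walls round the work are solid. World frame = base frame: x ahead of the robot, y to its left, z up, the work surface at z = 0. Lengths are in mm, angles in rad, forces in N, time in s.
With the tool pointing down it reaches from about 400 to 850 mm from the base axis. Payload 10.4 kg.
Tool frame: the origin (TCP) lies between the finger pads; the fingertips stand 22 mm ahead of it and the grasp point (between the pads) lies 3 mm ahead of it; z points along the fingers, y is the line along which they close (so a half turn about z gives the same grasp; the last joint's range is limited). The gripper opens to 85 mm and grips with 20 to 120 N. Pads are 22 mm wide; open, the fingers measure 114 mm over their backs; the gripper's body (76 mm by 85 mm) begins 54 mm behind the grasp point. The pads swing forward as they close: fully open they stand 13 mm farther back than shut.
Start: joints at [1.188, 0.332, -0.065, 1.46, 0.022, 1.35, -0.088], TCP at [220.078, -584.995, 213.538] pointing down, gripper open.
Joint ranges: [-2.6, 2.6], [-0.5, 2.12], [-1.47, 1.34], [0.16, 2.42], [-1.27, 4.41], [0.06, 2.06], [-2.6, 2.6]. Speed limits (rad/s): [2.22, 2.22, 2.79, 2.79, 3.14, 3.14, 3.14].

### API

Orientations are given as a unit quaternion [w, x, y, z].
In Python, from station import env, vision, workorder gives the robot as it stands.
- The arm moves only by the tool jog_arm, never from a script. Its argument "steps" is a list of rows, each an object with "claw": the closure, from 0 (fully open) to 1 (shut); "dp": the shift along the world's x, y, z in m, a list of three; "spin": the turn about the world's z in rad. A call has exactly 8 rows; each row is the pose to reach, as a shift and turn from the pose commanded when the call began; what a row does not reach only later rows make up. A row lasts 1/8 s, in which the tool goes at most 62.5 mm and 10.7 degrees, less where a joint would pass 70% of its speed; a pose out of reach is approached as far as the arm can. A call with a gripper value outside its range is refused whole. The fingers move at their own pace and stop on an object; the grip force is fixed at half the most. Time passes only in rows, so rows that repeat a pose let the fingers close, or fill a call up. It gives the time, the measured TCP pose, the force, the opening and the grip force at its end, in the units of the state.
- env.get_obs(): the state, without advancing time (a new reading comes with each control period).
- vision.snapshot(name): name is "scene" or "top" or "wrist"; returns the picture (400x640x3 uint8, blue, green, red); there is no depth.
- vision.camera_params(name): a dict with "fov_y" (degrees; the focal length in pixels is half the picture's height over the tangent of half this angle, whatever the lens; pixels are square), "cx", "cy" (the principal point, pixels), "extrinsics" (4x4, takes a point from camera to world coordinates). Camera axes: x right, y up, looking along -z (the intrinsics and any distortion apply to the point x, -y, -z); pixel columns grow to the right and rows downward; lengths in mm; the calibration is good to about 2 mm. A picture is of the moment at which its call begins: read the wrist's pose just before it. camera_params takes no time and is no camera call; for the wrist camera it gives the pose at the moment of the call.
- workorder.sign_off(): hands the job in; it is judged then, once.
The state is a dict: "time_s": time; "q": joint angles; "qd": joint speeds; "joint_torque": joint torques, N m; "ee_pos": TCP position; "eef_rot": TCP orientation; "contact_force": force on the tool from outside, world axes, zero at the start; "ft_torque": the same for the moment, N m; "gripper_width": finger opening in mm; "gripper_force": force on a finger pad.
Only numpy, scipy, OpenCV 4.12 (cv2) and the standard library are available. Lean on these libraries where they do the work, as an engineer would, in place of code of your own. Each camera call takes 0.05 s, during which the arm holds its last target. There are 200 camera calls.

## Working session

There is one attempt and no reset: what is moved stays moved. The work goes in short steps, Python scripts to look and compute and a tool call to move; the robot and the scene stay as the last step left them, time stands still between calls to the robot, and variables do not carry over. Pictures are saved under pics/ and viewed, at most 10 in all, crops included, and the job is handed in when it is done.

Besides the shell and the picture viewer there is one more tool, called after ">>>" as a command line: name --argument value ..., lists and objects as JSON in quotes. jog_arm: Moves the arm, as the interface text tells. Its arguments: {"type":"object","properties":{"steps":{"type":"array","items":{"type":"object","properties":{"claw":{"type":"number"},"dp":{"type":"array","items":{"type":"number"}},"spin":{"type":"number"}}}}},"required":["steps"]}

```bash
ls; mkdir -p pics
cat > h.py <<'E'
import numpy as np, cv2
from station import env, vision, workorder
def snap(n,f=None):
    im=vision.snapshot(n)
    if f: cv2.imwrite('pics/'+f,im)
    return im
def ray(p,u,v):
    f=200/np.tan(np.radians(p['fov_y'])/2); E=np.array(p['extrinsics'])
    d=np.array([(u-p['cx'])/f,-(v-p['cy'])/f,-1.]); return E[:3,3],E[:3,:3]@d
def onz(p,u,v,z):
    o,d=ray(p,u,v); return o+d*(z-o[2])/d[2]
def proj(p,X):
    f=200/np.tan(np.radians(p['fov_y'])/2); E=np.array(p['extrinsics'])
    c=E[:3,:3].T@(np.array(X)-E[:3,3]); return p['cx']-f*c[0]/c[2], p['cy']+f*c[1]/c[2]
E
python3 - <<'E'
from h import *
np.set_printoptions(precision=3,suppress=True)
for n in ['scene','top','wrist']:
    print(n,vision.camera_params(n))
    snap(n,n+'.png')
print(env.get_obs())
a=cv2.imread('pics/scene.png');b=cv2.imread('pics/top.png')
cv2.imwrite('pics/both.png',cv2.resize(np.vstack([a,b]),(480,600)))
E
```

```text
pics
scene {'fov_y': 54.09315026787123, 'cx': 321.45184385030905, 'cy': 200.10180414135414, 'extrinsics': array([[ -0.705,   0.53 ,  -0.472,  80.506],
       [ -0.709,  -0.512,   0.485, 847.417],
       [  0.016,   0.676,   0.736, 835.958],
       [  0.   ,   0.   ,   0.   ,   1.   ]])}
top {'fov_y': 42.98118930770892, 'cx': 324.79455389465153, 'cy': 193.98002082140218, 'extrinsics': array([[  -0.01 ,    0.998,   -0.065,  485.26 ],
       [  -1.   ,   -0.009,    0.007,  373.647],
       [   0.006,    0.066,    0.998, 1380.005],
       [   0.   ,    0.   ,    0.   ,    1.   ]])}
wrist {'fov_y': 67.58651550051293, 'cx': 319.3524025917851, 'cy': 198.04579571112495, 'extrinsics': array([[   0.351,    0.895,    0.275,  290.434],
       [  -0.936,    0.336,    0.101, -557.647],
       [  -0.002,   -0.293,    0.956,  373.56 ],
       [   0.   ,    0.   ,    0.   ,    1.   ]])}
{'time_s': 0.15, 'q': array([ 1.188,  0.333, -0.065,  1.461,  0.022,  1.35 , -0.088]), 'qd': array([ 0.001, -0.002, -0.   , -0.002, -0.001, -0.001, -0.001]), 'joint_torque': array([  0.   , -62.583,   0.049, -39.185,   0.016,   0.007,  -0.   ]), 'ee_pos': array([ 219.907, -584.718,  212.926]), 'eef_rot': array([-0.001,  0.984,  0.179, -0.   ]), 'contact_force': array([ 0.469,  0.085, -0.366]), 'ft_torque': array([ 0.029,  0.034, -0.014]), 'gripper_force': 0.0, 'gripper_width': 85.13378231756688}
```

View pics/scene.png

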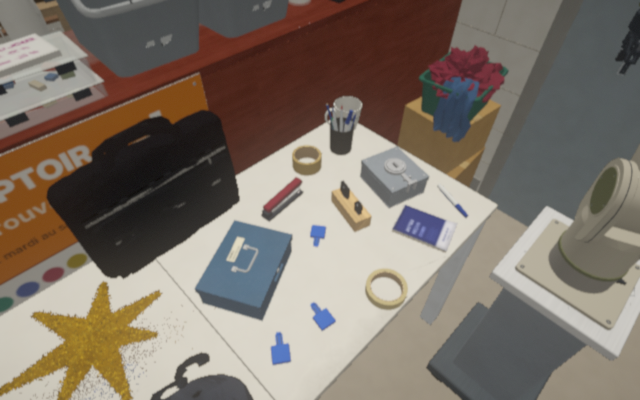

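View pics/top.png

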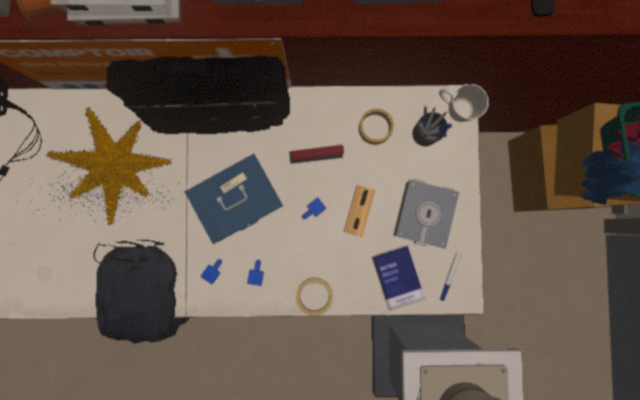

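The scene view shows the wooden block at about (350,207) with two black keys at (346,188) and (357,206), and the grey box at (394,175). In the top view the block is at (360,210), its keys at (363,198) and (357,224), and the keyway at (428,212).

Candidates in the top view are the two black keys on the block, (363,198) and (357,224), and the blue look-alikes at (315,208), (211,270) and (256,272), which are excluded. I'll crop close to tell square from round.

Run:
```python
from h import *
a=cv2.imread('pics/scene.png');b=cv2.imread('pics/top.png')
c=cv2.resize(a[150:240,320:440],(800,600),interpolation=3)
d=cv2.resize(b[170:260,340:470],None,fx=6,fy=6,interpolation=3)
c=cv2.resize(c,(533,400));d=cv2.resize(d,(400,277))
o=np.zeros((400,800,3),np.uint8);o[:,:400]=cv2.resize(a[170:235,325:390],(400,400),interpolation=3);o[:277,400:]=d
cv2.imwrite('pics/crop1.png',o)
p=vision.camera_params('top')
for n,u,v,z in [('blk',360,210,42),('k1',363,198,82),('k2',357,224,82),('kw',428,212,80)]: print(n,onz(p,u,v,z).round())
```

```text
blk [530. 272.  42.]
k1 [559. 267.  82.]
k2 [493. 284.  82.]
kw [522. 101.  80.]
```

View pics/crop1.png

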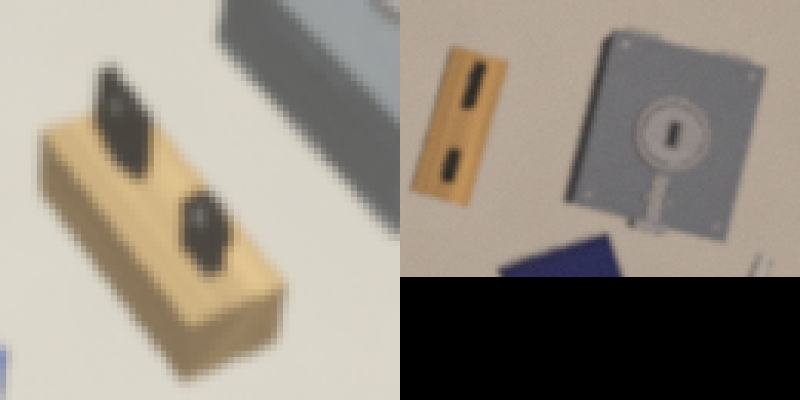

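The crop shows the far key, top view (363,198), has a wide flat head with square corners. The near one, (357,224), is narrower and round-topped. I choose the far key and move above it.

>>> jog_arm --steps '[{"dp": [0.04, 0.06, 0], "spin": 0.15, "claw": 0}, {"dp": [0.07, 0.12, 0], "spin": 0.3, "claw": 0}, {"dp": [0.1, 0.18, 0], "spin": 0.45, "claw": 0}, {"dp": [0.13, 0.24, 0], "spin": 0.6, "claw": 0}, {"dp": [0.16, 0.3, 0], "spin": 0.75, "claw": 0}, {"dp": [0.18, 0.36, 0], "spin": 0.9, "claw": 0}, {"dp": [0.2, 0.42, 0], "spin": 1.05, "claw": 0}, {"dp": [0.22, 0.48, 0], "spin": 1.2, "claw": 0}]'

```text
time_s: 1.15
ee_pos: [430.7, -131.4, 213.6]
eef_rot: [0.0, 0.709, 0.705, -0.0]
contact_force: [0.8, 0.0, 0.3]
gripper_width: 85.6
gripper_force: 0.0
```

>>> jog_arm --steps '[{"dp": [0.02, 0.05, 0], "spin": 0.17, "claw": 0}, {"dp": [0.04, 0.1, 0], "spin": 0.34, "claw": 0}, {"dp": [0.06, 0.15, 0], "spin": 0.5, "claw": 0}, {"dp": [0.08, 0.2, 0], "spin": 0.67, "claw": 0}, {"dp": [0.1, 0.25, 0], "spin": 0.84, "claw": 0}, {"dp": [0.11, 0.3, 0], "spin": 1.0, "claw": 0}, {"dp": [0.12, 0.35, 0], "spin": 1.17, "claw": 0}, {"dp": [0.12, 0.37, 0], "spin": 1.33, "claw": 0}]'

```text
time_s: 2.15
ee_pos: [549.8, 240.1, 213.1]
eef_rot: [-0.001, 0.121, 0.993, 0.001]
contact_force: [-0.1, -0.2, -0.8]
gripper_width: 85.4
gripper_force: 0.0
```

Run:
```python
from h import *
np.set_printoptions(precision=2,suppress=True)
snap('wrist');snap('wrist')
p=vision.camera_params('wrist'); im=snap('wrist','w1.png')
o=env.get_obs();print(o['ee_pos'],o['eef_rot'],o['q'])
top=cv2.imread('pics/top.png');pt=vision.camera_params('top')
for nm,I,P in (('w',im,p),('t',top,pt)):
    m=(I.max(2)<70).astype(np.uint8)
    n,l,s,c=cv2.connectedComponentsWithStats(m)
    for i in range(1,n):
        if s[i,4]<(300 if nm=='w' else 20): continue
        X=onz(P,*c[i],82)
        if 380<X[0]<680 and 20<X[1]<360:
            r=cv2.minAreaRect(np.argwhere(l==i)[:,::-1].astype(np.float32)); print(nm,s[i],c[i],X,r)
```

```text
[550.02 237.45 213.07] [-0.    0.13  0.99  0.  ] [ 0.22  0.42 -0.91  1.5   0.33  1.39  0.6 ]
w [342 103  13  30 340] [347.85 117.43] [493.36 282.79  82.  ] ((348.0, 117.5), (29.0, 12.0), 90.0)
w [ 241  111   18  136 1357] [249.97 171.66] [520.47 177.13  82.  ] ((250.85116577148438, 178.16851806640625), (135.29815673828125, 11.729726791381836), 86.45523834228516)
w [337 165  14  43 456] [343.37 185.61] [557.13 264.    82.  ] ((343.2192077636719, 185.91781616210938), (11.934066772460938, 42.18796920776367), 6.009005546569824)
t [361 191   6  13  36] [363.53 197.14] [561.43 266.01  82.  ] ((363.4999694824219, 196.99998474121094), (2.6098501682281494, 12.911890983581543), 15.945395469665527)
t [395 203   8  31  31] [398.68 218.  ] [507.21 176.94  82.  ] ((398.65771484375, 218.0375518798828), (0.926482081413269, 30.805530548095703), 13.392496109008789)
t [355 219   4   9  20] [356.15 223.1 ] [495.23 285.81  82.  ] ((356.11767578125, 223.0294189453125), (2.1828205585479736, 8.246211051940918), 14.03624439239502)
```

View pics/w1.png

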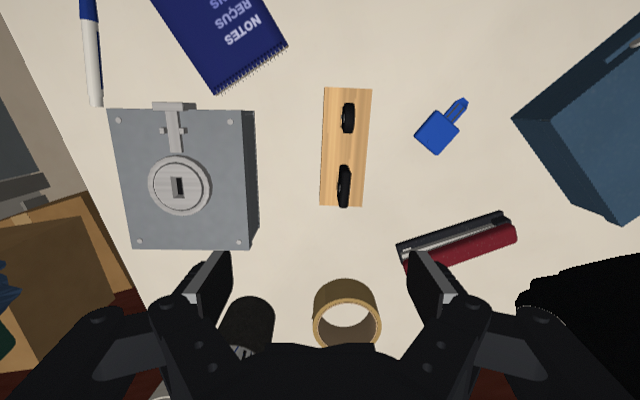

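Wrist view shows the flat key at (343,186), the round key at (348,117), the keyway at (179,187), the stapler at (455,238) and the tape roll at (347,312). I'll measure precisely on enlarged crops.

```bash
cat > m.py <<'E'
from h import *
np.set_printoptions(precision=1,suppress=True)
def blob(I,box,thr,P,z):
    x0,y0,x1,y1=box; g=I[y0:y1,x0:x1].max(2); k=8
    g=cv2.resize(g,None,fx=k,fy=k,interpolation=cv2.INTER_CUBIC)
    cs,_=cv2.findContours((g<thr).astype(np.uint8),0,1)
    c=max(cs,key=cv2.contourArea)[:,0]; c=(c+.5)/k-.5+[x0,y0]
    W=np.array([onz(P,u,v,z)[:2] for u,v in c]).astype(np.float32)
    r=cv2.minAreaRect(W); b=cv2.boxPoints(r); e=b[1]-b[0],b[2]-b[1]; e=max(e,key=np.linalg.norm)
    a=np.degrees(np.arctan2(e[1],e[0])); a=(a+90)%180-90
    return np.array(r[0]),np.array(r[1]),a,W
E
python3 - <<'E'
from m import *
im=cv2.imread('pics/w1.png');P=vision.camera_params('wrist')
print('cam',P['extrinsics'][:3,3])
for n,b,t,z in (('flat',(325,155,360,215),75,82),('round',(330,92,370,140),75,79),('kw',(160,165,200,210),90,80)):
    print(n,blob(im,b,t,P,z)[:3])
# collar: brighter circle
for u,v in [(118,120),(243,121),(137,241),(233,241)]: print('screw',onz(P,u,v,68)[:2])
for u,v in [(325,88),(372,90),(320,206),(366,208)]: print('blockcorner',onz(P,u,v,42)[:2])
for u,v in [(398,245),(517,235),(500,211)]: print('stapler',onz(P,u,v,45)[:2])
print('tape',onz(P,347,300,48)[:2])
o=np.hstack([cv2.resize(im[80:215,300:400],(400,540),interpolation=2),cv2.resize(im[145:235,145:212],(400,540),interpolation=2)])
cv2.imwrite('pics/c2.png',o)
E
```

```text
cam [478.3 256.9 373.9]
flat (array([558.6, 261.3]), array([12.6, 44.7]), np.float32(-18.335869))
round (array([494.7, 280.8]), array([12.4, 27.8]), np.float32(-14.768509))
kw (array([517.5, 100.2]), array([ 5.8, 19. ]), np.float32(-15.136955))
screw [440.4  61.1]
screw [472.3 180.6]
screw [566.1  23.9]
screw [593.1 127.8]
blockcorner [461.6 267.8]
blockcorner [475.8 314.9]
blockcorner [586.  230.3]
blockcorner [601.9 281.9]
stapler [656.8 309.4]
stapler [679.6 449.6]
stapler [643.7 432.3]
tape [714.7 232.5]
```

View pics/c2.png

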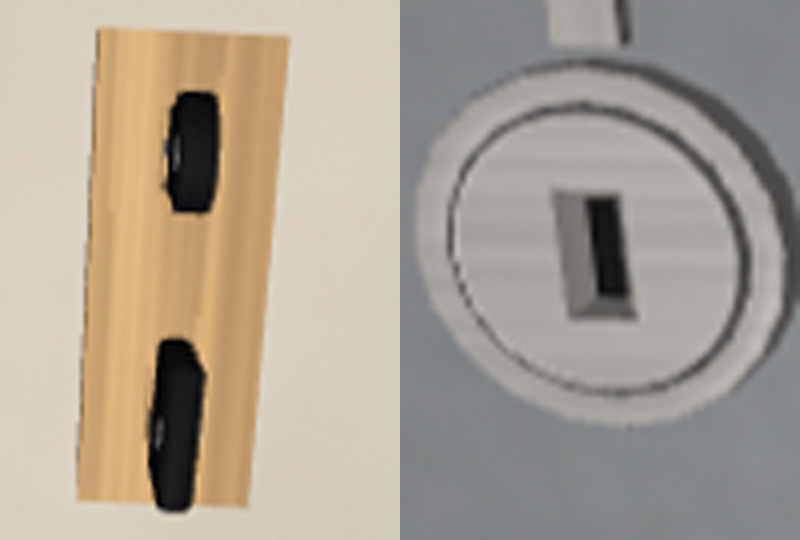

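>>> jog_arm --steps '[{"dp": [0.005, 0.012, 0], "spin": 0, "claw": 0.5}, {"dp": [0.011, 0.024, -0.01], "spin": -0.01, "claw": 0.5}, {"dp": [0.011, 0.024, -0.04], "spin": -0.01, "claw": 0.5}, {"dp": [0.011, 0.024, -0.07], "spin": -0.01, "claw": 0.5}, {"dp": [0.011, 0.024, -0.09], "spin": -0.01, "claw": 0.5}, {"dp": [0.011, 0.024, -0.09], "spin": -0.01, "claw": 0.5}, {"dp": [0.011, 0.024, -0.09], "spin": -0.01, "claw": 0.5}, {"dp": [0.011, 0.024, -0.09], "spin": -0.01, "claw": 0.5}]'

```text
time_s: 3.3
ee_pos: [562.1, 261.1, 124.7]
eef_rot: [0.001, 0.131, 0.991, 0.0]
contact_force: [0.3, -0.4, -0.3]
gripper_width: 42.9
gripper_force: 0.0
```

Run:
```python
from m import *
P=vision.camera_params('wrist'); im=snap('wrist','w2.png'); o=env.get_obs()
print(o['ee_pos'],2*np.arctan2(o['eef_rot'][2],o['eef_rot'][1]),o['gripper_width'],'cam',P['extrinsics'][:3,3])
print('tcp px',proj(P,o['ee_pos']-[0,0,3]),'expected key top px',proj(P,[560.5,261.5,82]))
```

```text
[562.  261.  124.6] 2.879554456201437 43.090942851190164 cam [490.1 281.2 285.4]
tcp px (np.float64(317.38134748383976), np.float64(236.79941565842864)) expected key top px (np.float64(317.76932150964376), np.float64(211.8962728247543))
```

View pics/w2.png

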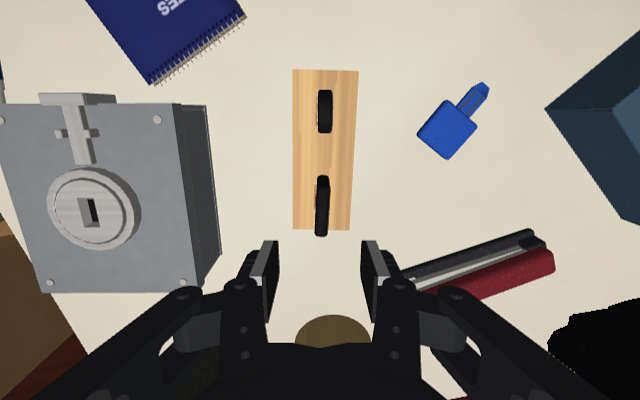

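The view shows the flat key at (321,206) between the open fingers (pads at x 270 and 370), the keyway at (90,211), and the stapler well clear.

Run:
```python
from m import *
im=cv2.imread('pics/w2.png');P=vision.camera_params('wrist')
for n,b,t,z in (('flat',(305,165,340,240),75,82),('round',(308,82,342,138),75,79)):
    c,s,a,W=blob(im,b,t,P,z); print(n,c,s,a)
    d=np.array([np.cos(np.radians(-16)),np.sin(np.radians(-16))]); print((W@d).min(),(W@d).max(), np.array([562,261])@d, ' perp',(W@[-d[1],d[0]]).min(),(W@[-d[1],d[0]]).max(),np.array([562,261])@[-d[1],d[0]])
```

```text
flat [557.  265.3] [10.1 46.3] -17.615097
439.1120279876273 485.45655827017947 468.28772324909846  perp 403.41336395274163 413.9365339104985 405.79749660905475
round [494.4 284.1] [ 9.7 27.3] -15.193703
383.21778141266344 410.60297866008284 468.28772324909846  perp 404.4542210496094 414.2215563756565 405.79749660905475
```

>>> jog_arm --steps '[{"dp": [-0.002, 0.003, -0.01], "spin": -0.03, "claw": 0.5}, {"dp": [-0.002, 0.003, -0.03], "spin": -0.03, "claw": 0.5}, {"dp": [-0.002, 0.003, -0.045], "spin": -0.03, "claw": 0.5}, {"dp": [-0.002, 0.003, -0.055], "spin": -0.03, "claw": 0.5}, {"dp": [-0.002, 0.003, -0.055], "spin": -0.03, "claw": 0.6}, {"dp": [-0.002, 0.003, -0.055], "spin": -0.03, "claw": 0.75}, {"dp": [-0.002, 0.003, -0.055], "spin": -0.03, "claw": 1}, {"dp": [-0.002, 0.003, -0.055], "spin": -0.03, "claw": 1}]'

```text
time_s: 4.35
ee_pos: [559.7, 263.8, 68.9]
eef_rot: [0.0, 0.145, 0.989, 0.0]
contact_force: [-0.4, -0.3, 0.4]
gripper_width: -0.3
gripper_force: 0.0
```

>>> jog_arm --steps '[{"dp": [0, 0, 0], "spin": 0, "claw": 1}, {"dp": [0, 0, 0], "spin": 0, "claw": 1}, {"dp": [0, 0, 0.005], "spin": 0, "claw": 1}, {"dp": [0, 0, 0.015], "spin": 0, "claw": 1}, {"dp": [0, 0, 0.03], "spin": 0, "claw": 1}, {"dp": [0, 0, 0.05], "spin": 0, "claw": 1}, {"dp": [0, 0, 0.07], "spin": 0, "claw": 1}, {"dp": [0, 0, 0.09], "spin": 0, "claw": 1}]'

```text
time_s: 5.35
ee_pos: [559.7, 263.8, 160.4]
eef_rot: [0.0, 0.145, 0.989, 0.0]
contact_force: [-0.3, 0.7, 0.1]
gripper_width: -0.5
gripper_force: 0.0
```

The gripper shut on nothing, so I'll look again.

Run:
```python
from m import *
P=vision.camera_params('wrist'); im=snap('wrist','w3.png'); s=snap('scene','s3.png');t=snap('top','t3.png')
cv2.imwrite('pics/v3.png',np.vstack([cv2.resize(im,(560,350)),np.hstack([cv2.resize(s[130:250,300:440],(280,240)),cv2.resize(t[150:270,310:450],(280,240))])]))
print(env.get_obs()['gripper_width'], P['extrinsics'][:3,3])
```

```text
0.006764952488545993 [488.5 286.1 321.1]
```

View pics/v3.png

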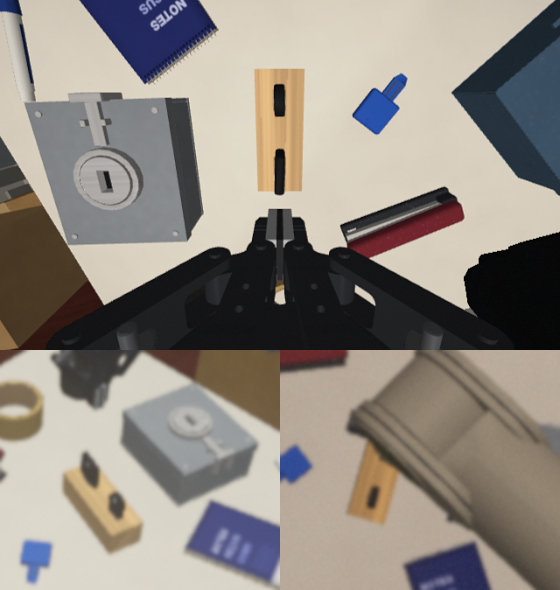

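Run:
```python
from m import *
o=env.get_obs(); e=o['ee_pos'];print(e,o['eef_rot'])
P=vision.camera_params('wrist');S=vision.camera_params('scene')
for dz in (0,-3,-22): print(dz,'wrist',proj(P,e+[0,0,dz]),'scene',proj(S,e+[0,0,dz]))
print('key scene',proj(S,[560,262,82]),proj(S,[560,262,42]))
a=cv2.imread('pics/s3.png');w=cv2.imread('pics/w3.png')
cv2.imwrite('pics/c4.png',np.hstack([cv2.resize(a[120:220,310:410],(400,400),interpolation=3),cv2.resize(w[150:350,220:420],(400,400),interpolation=3)]))
```

```text
[560.1 264.1 160. ] [0.  0.1 1.  0. ]
0 wrist (np.float64(317.5936707867725), np.float64(239.21104699290922)) scene (np.float64(346.75810451282405), np.float64(163.0050526388868))
-3 wrist (np.float64(317.6099804737721), np.float64(237.07017143388973)) scene (np.float64(346.6845906266189), np.float64(163.87396364336072))
-22 wrist (np.float64(317.7022244160452), np.float64(224.96185804411067)) scene (np.float64(346.2263750963738), np.float64(169.28992703753715))
key scene (np.float64(345.4792166451817), np.float64(184.05476220495427)) (np.float64(344.61013090797286), np.float64(194.16743337959144))
```

View pics/c4.png

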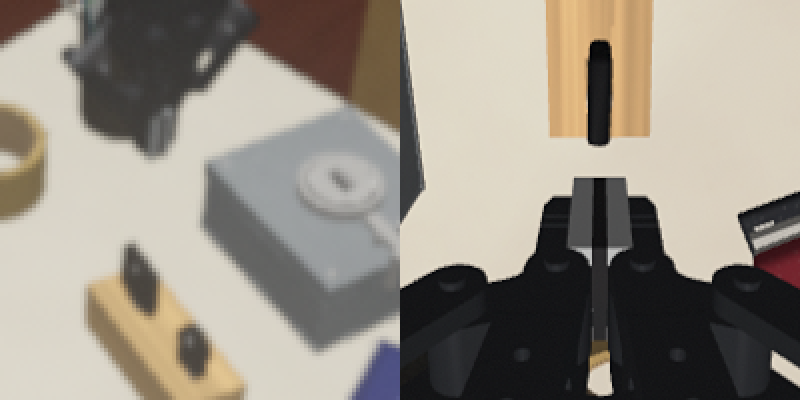

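Run:
```python
from m import *
e=env.get_obs()['ee_pos'];P=vision.camera_params('wrist');S=vision.camera_params('scene')
def tri(a,b):
    (o1,d1),(o2,d2)=a,b
    A=np.stack([d1,-d2],1); t=np.linalg.lstsq(A,o2-o1,rcond=None)[0]
    p,q=o1+t[0]*d1,o2+t[1]*d2; return (p+q)/2,np.linalg.norm(p-q)
for w,s in (((320,239),(348.7,157.5)),((320,239),(348,156))):
    X,g=tri(ray(P,*w),ray(S,*s)); print('tip',X,g,X-e)
X,g=tri(ray(P,319.5,222),ray(S,349.5,193)); print('key far top corner? ',X,g)
X,g=tri(ray(P,319.5,172),ray(S,342,181.5)); print('key?',X,g)
```

```text
tip [549.3 269.4 187.8] 2.7049789527999804 [-10.7   5.4  27.8]
tip [549.1 270.5 192.3] 6.1809307083010046 [-10.9   6.5  32.3]
key far top corner?  [575.2 249.8  41.5] 39.298864569516255
key? [542.2 280.2 112.3] 24.186255593478748
```

The crop puts the shut fingertips at scene (349,157) and wrist (320,239), which triangulates to about 28 mm above the reported TCP. The stated geometry would put them 22 mm below it, so the fingers closed over the top of the key. Lateral alignment is good (fingers and key both at column 320), so I'll open and go roughly 50 mm lower, watching the force.

>>> jog_arm --steps '[{"dp": [0, 0, 0], "spin": 0, "claw": 0.5}, {"dp": [0, 0, -0.02], "spin": 0, "claw": 0.5}, {"dp": [0, 0, -0.04], "spin": 0, "claw": 0.5}, {"dp": [0, 0, -0.06], "spin": 0, "claw": 0.5}, {"dp": [0, 0, -0.08], "spin": 0, "claw": 0.5}, {"dp": [0, 0, -0.1], "spin": 0, "claw": 0.5}, {"dp": [0, 0, -0.115], "spin": 0, "claw": 0.5}, {"dp": [0, 0, -0.12], "spin": 0, "claw": 0.5}]'

```text
time_s: 6.5
ee_pos: [559.1, 263.5, 37.4]
eef_rot: [-0.001, 0.145, 0.989, -0.0]
contact_force: [0.4, -0.5, 0.2]
gripper_width: 42.7
gripper_force: 0.0
```

Run:
```python
from m import *
P=vision.camera_params('wrist'); im=snap('wrist','w5.png'); s=snap('scene','s5.png'); o=env.get_obs()
print(o['ee_pos'],o['contact_force'],o['gripper_width'])
cv2.imwrite('pics/v5.png',np.hstack([cv2.resize(s[130:230,310:410],(400,400),interpolation=3),cv2.resize(im[150:350,220:420],(400,400),interpolation=3)]))
```

```text
[559.4 263.7  38.3] [0.4 0.5 1. ] 42.82509495296352
```

View pics/v5.png

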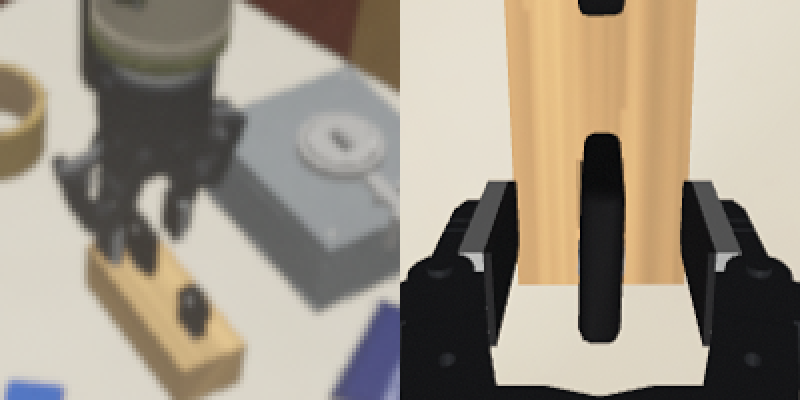

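The pads straddle the key, with pad columns centred at 599 and the key at 602. By pad spacing the tips are near z = 60, so I go 13 mm lower and then grip.

>>> jog_arm --steps '[{"dp": [0.001, 0, -0.004], "spin": 0, "claw": 0.5}, {"dp": [0.001, 0, -0.008], "spin": 0, "claw": 0.5}, {"dp": [0.001, 0, -0.012], "spin": 0, "claw": 0.5}, {"dp": [0.001, 0, -0.013], "spin": 0, "claw": 0.6}, {"dp": [0.001, 0, -0.013], "spin": 0, "claw": 0.8}, {"dp": [0.001, 0, -0.013], "spin": 0, "claw": 1}, {"dp": [0.001, 0, -0.013], "spin": 0, "claw": 1}, {"dp": [0.001, 0, -0.013], "spin": 0, "claw": 1}]'

```text
time_s: 7.6
ee_pos: [560.6, 263.8, 25.7]
eef_rot: [0.0, 0.145, 0.989, 0.0]
contact_force: [-0.2, 0.3, 1.5]
gripper_width: 9.2
gripper_force: 58.4
```

Gripped. Now lift.

>>> jog_arm --steps '[{"dp": [0, 0, 0.005], "spin": 0, "claw": 1}, {"dp": [0, 0, 0.015], "spin": 0, "claw": 1}, {"dp": [0, 0, 0.03], "spin": 0, "claw": 1}, {"dp": [0, 0, 0.05], "spin": 0, "claw": 1}, {"dp": [0, 0, 0.07], "spin": 0, "claw": 1}, {"dp": [0, 0, 0.09], "spin": 0, "claw": 1}, {"dp": [0, 0, 0.1], "spin": 0, "claw": 1}, {"dp": [0, 0, 0.1], "spin": 0, "claw": 1}]'

```text
time_s: 8.6
ee_pos: [560.8, 263.8, 126.3]
eef_rot: [0.001, 0.145, 0.989, 0.0]
contact_force: [-0.1, 0.3, -0.6]
gripper_width: 9.3
gripper_force: 58.3
```

Run:
```python
from m import *
P=vision.camera_params('wrist'); im=snap('wrist','w6.png'); T=vision.camera_params('top');t=snap('top','t6.png'); o=env.get_obs();e=o['ee_pos']
print(e,o['gripper_width'],o['gripper_force'],np.degrees(2*np.arctan2(o['eef_rot'][2],o['eef_rot'][1]))-180)
for n in ('w3','w2','w6'):
    pass
# key in hand: blob of dark in front of the fingers; plug and slot
u,v=proj(P,[519,100,80]);print('kw expected px',u,v)
g=im.max(2)
for th in (60,90): 
    try:
        b=[int(max(0,u-35)),int(v-35),int(u+35),int(v+35)]; print(th,blob(im,b,th,P,80)[:3])
    except Exception as x: print(x)
# keyway earlier views, slot bottom/walls compared: top view
b=cv2.imread('pics/top.png'); 
for th in (60,80,100): print('top kw',th,blob(b,(418,200,438,224),th,T,78)[:3])
```

```text
[560.3 263.4 124.9] 9.190113560678487 58.321967124938965 -16.725310608178177
kw expected px 90.07277742233387 221.86812065676992
60 (array([517.1, 103.7]), array([ 4.1, 17.2]), np.float32(-14.654861))
90 (array([517.3, 103.6]), array([ 4.7, 18.1]), np.float32(-15.028275))
top kw 60 (array([519.4, 100.3]), array([0.6, 1. ]), np.float32(-1.3125153))
top kw 80 (array([518.9, 100.3]), array([ 5.1, 15.8]), np.float32(-14.687523))
top kw 100 (array([518.8, 100. ]), array([ 8.2, 19.3]), np.float32(-13.809753))
```

>>> jog_arm --steps '[{"dp": [-0.01, -0.03, 0], "spin": 0.01, "claw": 1}, {"dp": [-0.02, -0.07, 0], "spin": 0.02, "claw": 1}, {"dp": [-0.03, -0.11, 0], "spin": 0.03, "claw": 1}, {"dp": [-0.038, -0.15, 0], "spin": 0.03, "claw": 1}, {"dp": [-0.042, -0.163, 0], "spin": 0.03, "claw": 1}, {"dp": [-0.042, -0.163, -0.01], "spin": 0.03, "claw": 1}, {"dp": [-0.042, -0.163, -0.015], "spin": 0.03, "claw": 1}, {"dp": [-0.042, -0.163, -0.015], "spin": 0.03, "claw": 1}]'

```text
time_s: 9.7
ee_pos: [518.1, 102.2, 109.8]
eef_rot: [-0.001, 0.129, 0.992, 0.0]
contact_force: [1.2, -0.5, -0.9]
gripper_width: 9.2
gripper_force: 58.5
```

Run:
```python
from m import *
snap('wrist');P=vision.camera_params('wrist'); im=snap('wrist','w7.png'); s=snap('scene','s7.png'); o=env.get_obs();e=o['ee_pos']
print(e,o['contact_force'],o['gripper_width'],np.degrees(2*np.arctan2(o['eef_rot'][2],o['eef_rot'][1]))-180, P['extrinsics'][:3,3])
print('kw px',proj(P,[519,100.5,80]),'tcp-13',proj(P,e-[0,0,13]))
cv2.imwrite('pics/v7.png',np.hstack([cv2.resize(im[120:320,240:400],(480,600),interpolation=3),cv2.resize(s[110:235,350:415],(312,600),interpolation=3)]))
```

```text
[518.5 101.6 110.6] [ 0.6 -0.4 -0.4] 9.302358898647139 -14.926405823675054 [446.7 122.  271. ]
kw px (np.float64(315.8556852452568), np.float64(221.96156202263515)) tcp-13 (np.float64(317.12204064240154), np.float64(231.18903933821124))
```

View pics/v7.png

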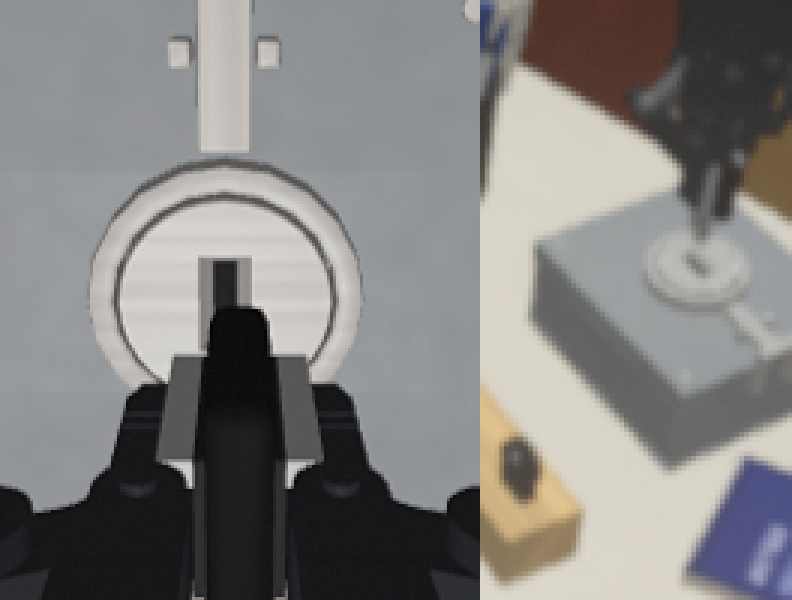

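The view shows the key head at column 320 and the keyway mouth at columns 306–324 (centre 315), near edge at row 206, so the hand is about 3 mm too far to +y. I'll work out the along-slot offset.

Run:
```python
from m import *
P=vision.camera_params('wrist');e=env.get_obs()['ee_pos']
R=P['extrinsics'][:3,:3];n=R[:2,0]/np.linalg.norm(R[:2,0]);d=np.array([n[1],-n[0]])
f=lambda u,v,z:(lambda X:(X@d,X@n))(onz(P,u,v,z)[:2])
print(d,n,'tcp',e[:2]@d,e[:2]@n)
print('mouth near edge',f(315,120+257/3,80),'-> centre +11.5')
print('collar top edge',f(315,120+158/3,78.5),'+32')
print('plug sides',f(240+115/3,219,80),f(240+336/3,219,80),'collar sides',f(240+90/3,219,78.5),f(240+362/3,219,78.5))
for z in (124,127): print('head near lower edge',f(319.8,120+308/3,z),'+20')
```

```text
[ 1.  -0.3] [0.3 1. ] tcp 474.5750148198998 232.3748882733268
mouth near edge (np.float64(464.07515224792326), np.float64(230.50448179935972)) -> centre +11.5
collar top edge (np.float64(441.69668939766615), np.float64(230.58133694240183)) +32
plug sides (np.float64(473.6768214885567), np.float64(205.37702024018506)) (np.float64(473.7076666002114), np.float64(255.78866279759896)) collar sides (np.float64(474.2496614833225), np.float64(199.41472762470738)) (np.float64(474.2879223467594), np.float64(261.9462883177578))
head near lower edge (np.float64(458.85679206865626), np.float64(233.6087533574464)) +20
head near lower edge (np.float64(457.6616076317438), np.float64(233.5991565908708)) +20
```

>>> jog_arm --steps '[{"dp": [-0.0023, -0.0026, 0], "spin": 0, "claw": 1}, {"dp": [-0.0023, -0.0026, -0.005], "spin": 0, "claw": 1}, {"dp": [-0.0023, -0.0026, -0.01], "spin": 0, "claw": 1}, {"dp": [-0.0023, -0.0026, -0.014], "spin": 0, "claw": 1}, {"dp": [-0.0023, -0.0026, -0.017], "spin": 0, "claw": 1}, {"dp": [-0.0023, -0.0026, -0.02], "spin": 0, "claw": 1}, {"dp": [-0.0023, -0.0026, -0.023], "spin": 0, "claw": 1}, {"dp": [-0.0023, -0.0026, -0.023], "spin": 0, "claw": 1}]'

```text
time_s: 10.85
ee_pos: [516.1, 98.1, 87.3]
eef_rot: [-0.0, 0.13, 0.991, 0.0]
contact_force: [0.1, -0.3, 0.1]
gripper_width: 9.3
gripper_force: 58.5
```

>>> jog_arm --steps '[{"dp": [0, 0, -0.001], "spin": 0, "claw": 1}, {"dp": [0, 0, -0.002], "spin": 0, "claw": 1}, {"dp": [0, 0, -0.003], "spin": 0, "claw": 1}, {"dp": [0, 0, -0.004], "spin": 0, "claw": 1}, {"dp": [0, 0, -0.005], "spin": 0, "claw": 1}, {"dp": [0, 0, -0.006], "spin": 0, "claw": 1}, {"dp": [0, 0, -0.007], "spin": 0, "claw": 1}, {"dp": [0, 0, -0.008], "spin": 0, "claw": 1}]'

```text
time_s: 11.85
ee_pos: [516.3, 98.3, 79.6]
eef_rot: [0.0, 0.13, 0.991, 0.0]
contact_force: [0.6, 0.7, -0.2]
gripper_width: 9.2
gripper_force: 58.5
```

>>> jog_arm --steps '[{"dp": [0, 0, -0.001], "spin": 0, "claw": 1}, {"dp": [0, 0, -0.002], "spin": 0, "claw": 1}, {"dp": [0, 0, -0.003], "spin": 0, "claw": 1}, {"dp": [0, 0, -0.004], "spin": 0, "claw": 1}, {"dp": [0, 0, -0.005], "spin": 0, "claw": 1}, {"dp": [0, 0, -0.006], "spin": 0, "claw": 1}, {"dp": [0, 0, -0.007], "spin": 0, "claw": 1}, {"dp": [0, 0, -0.008], "spin": 0, "claw": 1}]'

```text
time_s: 12.85
ee_pos: [517.0, 98.2, 72.3]
eef_rot: [0.001, 0.131, 0.991, 0.0]
contact_force: [-0.1, 0.2, 7.1]
gripper_width: 9.4
gripper_force: 59.8
```

>>> jog_arm --steps '[{"dp": [0, 0, -0.001], "spin": 0, "claw": 1}, {"dp": [0, 0, -0.002], "spin": 0, "claw": 1}, {"dp": [0, 0, -0.003], "spin": 0, "claw": 1}, {"dp": [0, 0, -0.004], "spin": 0, "claw": 1}, {"dp": [0, 0, -0.005], "spin": 0, "claw": 1}, {"dp": [0, 0, -0.006], "spin": 0, "claw": 1}, {"dp": [0, 0, -0.006], "spin": 0, "claw": 1}, {"dp": [0, 0, -0.006], "spin": 0, "claw": 1}]'

```text
time_s: 13.85
ee_pos: [516.0, 98.4, 65.4]
eef_rot: [-0.0, 0.13, 0.991, 0.0]
contact_force: [1.2, 3.0, 2.3]
gripper_width: 9.4
gripper_force: 58.9
```

>>> jog_arm --steps '[{"dp": [0, 0, -0.0005], "spin": 0, "claw": 1}, {"dp": [0, 0, -0.001], "spin": 0, "claw": 1}, {"dp": [0, 0, -0.0015], "spin": 0, "claw": 1}, {"dp": [0, 0, -0.002], "spin": 0, "claw": 1}, {"dp": [0, 0, -0.0025], "spin": 0, "claw": 1}, {"dp": [0, 0, -0.003], "spin": 0, "claw": 1}, {"dp": [0, 0, -0.003], "spin": 0, "claw": 1}, {"dp": [0, 0, -0.003], "spin": 0, "claw": 1}]'

```text
time_s: 14.85
ee_pos: [516.5, 98.3, 63.5]
eef_rot: [0.0, 0.13, 0.991, -0.0]
contact_force: [-3.0, 2.5, 15.4]
gripper_width: 9.6
gripper_force: 61.1
```

>>> jog_arm --steps '[{"dp": [0, 0, -0.0005], "spin": 0.02, "claw": 1}, {"dp": [0, 0, -0.001], "spin": -0.02, "claw": 1}, {"dp": [0, 0, -0.001], "spin": 0.02, "claw": 1}, {"dp": [0, 0, -0.0015], "spin": -0.02, "claw": 1}, {"dp": [0, 0, -0.002], "spin": 0, "claw": 1}, {"dp": [0, 0, -0.002], "spin": 0, "claw": 1}, {"dp": [0, 0, -0.002], "spin": 0, "claw": 1}, {"dp": [0, 0, -0.002], "spin": 0, "claw": 1}]'

```text
time_s: 15.85
ee_pos: [516.7, 98.4, 63.2]
eef_rot: [0.001, 0.13, 0.991, -0.001]
contact_force: [-13.0, -0.1, 37.8]
gripper_width: 9.1
gripper_force: 64.6
```

Run:
```python
from m import *
im=snap('wrist','w8.png');o=env.get_obs();print(o['ee_pos'],o['contact_force'],o['ft_torque'],o['eef_rot'].round(4))
P=vision.camera_params('wrist');S=vision.camera_params('scene')
a=cv2.imread('pics/w7.png')
for n,I in (('w7',a),('w8',im)):
    g=I.max(2); print(n,'col profile rows 195-275',g[195:276:2,320]); print('row240',g[240,285:356:2])
s=snap('scene','s8.png'); print('scene head expected top/bot',proj(S,[518,100,120]),proj(S,[518,100,80]))
g=s.max(2); u=int(round(proj(S,[518,100,100])[0])); 
for k in range(u-8,u+9,2): print(k,g[135:185:2,k])
```

```text
[516.7  98.4  63.2] [-12.1   0.5  38.6] [-0.   2.6 -0. ] [ 0.   0.1  1.  -0. ]
w7 col profile rows 195-275 [214 214 205 210 215 191 147 149 148 149 149 149 150 128  12  14  13  16
  15  15  15  15  13  15  13  15  14  15  13  15  17  20  23  28  32  32
  32  31  31  32  34]
row240 [116 175 212 209 210 212 126  85  86  86  86  41  14  17  13  15  15  14
  14  15  14  13  13  24  89  86  85  86  94 102 169 205 200 191 178 158]
w8 col profile rows 195-275 [ 90 153 184 187 197 197 153  88 135 206 204 205 208 180   5  15  14  12
  16  14  14  16  14  13  13  14  12  13  14  14  17  18  22  26  30  31
  32  31  31  30  31]
row240 [203 203 203 203 203 204 122  82  83  82  84  41  12  14  14  13  12  15
  15  14  12  13  15  25  86  84  84  82  90 205 198 199 198 197 197 196]
scene head expected top/bot (np.float64(396.64979670241553), np.float64(153.63923824227118)) (np.float64(394.465368432166), np.float64(164.27124704860574))
388 [ 71  68  91 103  87  80  92  65  59  60  98 152 172 179 187 186 172 167
 141 143 161 161 160 160 160]
390 [ 59  78  84  74  98 111 120 103  73  60  62  91 121 118 139 179 186 170
 164 131 158 160 161 160 160]
392 [ 54  59  56  57  57  58  60  60  64  64  60  64  64  62  68 125 180 181
 168 135 151 160 160 160 160]
394 [ 54  55  54  55  55  55  60  59  64  66  60  60  65  72  79  95 159 188
 167 142 145 159 159 160 159]
396 [ 54  55  54  54  55  57  59  62  59  59  60  68 100 106 105 102 142 184
 164 143 145 160 160 160 158]
398 [ 51  54  56  54  55  55  55  56  58  58  59  74  78  69  61  59  91 173
 165 140 145 160 160 158 158]
400 [ 52  55  66  59  55  54  58  58  59  58  64  61  57  58  67  88 130 175
 168 139 143 158 160 159 159]
402 [ 52  53  62  56  55  55  58  65  61  60 100  89  77 113 164 182 180 163
 163 159 166 146 155 155 159]
404 [ 52  53  52  54  55  56  56  55  57  75 117 147 152 163 179 183 178 168
 143 170 184 173 143 143 158]
```

The wrist image shows the key has not slipped in the grip (head edge still at row 222). Shoulder height works out at about 79.5 mm with a firm 38 N stop, so the key is home. I'll ease the side load and push, then turn in steps.

>>> jog_arm --steps '[{"dp": [-0.001, 0, 0.0005], "spin": 0, "claw": 1}, {"dp": [-0.001, 0, 0.001], "spin": 0, "claw": 1}, {"dp": [-0.001, 0, 0.001], "spin": -0.08, "claw": 1}, {"dp": [-0.001, 0, 0.001], "spin": -0.16, "claw": 1}, {"dp": [-0.001, 0.0003, 0.001], "spin": -0.24, "claw": 1}, {"dp": [-0.001, 0.0005, 0.001], "spin": -0.32, "claw": 1}, {"dp": [-0.001, 0.0008, 0.001], "spin": -0.4, "claw": 1}, {"dp": [-0.001, 0.0008, 0.001], "spin": -0.4, "claw": 1}]'

```text
time_s: 16.95
ee_pos: [516.5, 98.8, 63.4]
eef_rot: [0.001, 0.326, 0.946, 0.0]
contact_force: [-2.7, 0.3, 22.0]
gripper_width: 9.4
gripper_force: 61.8
```

Forces are good; continue turning.

>>> jog_arm --steps '[{"dp": [0, 0.0002, 0], "spin": -0.08, "claw": 1}, {"dp": [0, 0.0004, 0], "spin": -0.16, "claw": 1}, {"dp": [0, 0.0006, 0], "spin": -0.24, "claw": 1}, {"dp": [0, 0.0008, 0], "spin": -0.32, "claw": 1}, {"dp": [0, 0.001, 0], "spin": -0.4, "claw": 1}, {"dp": [0, 0.001, 0], "spin": -0.48, "claw": 1}, {"dp": [0, 0.001, 0], "spin": -0.56, "claw": 1}, {"dp": [0, 0.001, 0], "spin": -0.56, "claw": 1}]'

```text
time_s: 17.95
ee_pos: [516.7, 99.4, 63.4]
eef_rot: [0.002, 0.574, 0.819, 0.0]
contact_force: [-1.9, -0.3, 20.7]
gripper_width: 9.4
gripper_force: 61.7
```

>>> jog_arm --steps '[{"dp": [0, 0.0002, 0], "spin": -0.08, "claw": 1}, {"dp": [0, 0.0004, 0], "spin": -0.16, "claw": 1}, {"dp": [0, 0.0006, 0], "spin": -0.24, "claw": 1}, {"dp": [0, 0.0008, 0], "spin": -0.32, "claw": 1}, {"dp": [0, 0.001, 0], "spin": -0.4, "claw": 1}, {"dp": [0, 0.001, 0], "spin": -0.48, "claw": 1}, {"dp": [0, 0.001, 0], "spin": -0.56, "claw": 1}, {"dp": [0, 0.001, 0], "spin": -0.58, "claw": 1}]'

```text
time_s: 18.95
ee_pos: [517.2, 99.8, 63.5]
eef_rot: [0.002, 0.785, 0.62, 0.001]
contact_force: [0.5, -0.9, 18.6]
gripper_width: 9.3
gripper_force: 61.4
```

Run:
```python
from m import *
o=env.get_obs();print(o['ee_pos'],o['contact_force'],o['ft_torque'].round(3),o['q'].round(2),2*np.arctan2(o['eef_rot'][2],o['eef_rot'][1]))
```

```text
[517.2  99.8  63.5] [ 0.5 -0.9 18.6] [-0.3 -0.3  0.2] [ 0.3  0.3 -0.6  1.9  0.2  1.  -0.7] 1.3373709566776593
```

>>> jog_arm --steps '[{"dp": [0, 0, 0], "spin": -0.03, "claw": 1}, {"dp": [0, 0, 0], "spin": -0.06, "claw": 1}, {"dp": [0, 0, 0], "spin": -0.09, "claw": 1}, {"dp": [0, 0, 0], "spin": -0.1, "claw": 1}, {"dp": [0, 0, 0], "spin": -0.1, "claw": 1}, {"dp": [0, 0, 0], "spin": -0.1, "claw": 1}, {"dp": [0, 0, 0], "spin": -0.1, "claw": 1}, {"dp": [0, 0, 0], "spin": -0.1, "claw": 1}]'

```text
time_s: 19.95
ee_pos: [517.7, 99.6, 63.5]
eef_rot: [0.002, 0.814, 0.581, 0.002]
contact_force: [3.4, -2.1, 15.8]
gripper_width: 9.5
gripper_force: 61.0
```

Run:
```python
from m import *
np.set_printoptions(precision=3,suppress=True)
o=env.get_obs();e=o['ee_pos'];print(e,o['contact_force'],o['ft_torque'],o['gripper_force'],2*np.arctan2(o['eef_rot'][2],o['eef_rot'][1]))
# bolt moves with plug: compare scene before/after along the bolt and staple; slots of keyway hidden
S=vision.camera_params('scene');s=snap('scene','s9.png');a=cv2.imread('pics/s7.png')
d=np.array([.966,-.259])
for r in range(-80,-28,4):
    X=np.array([518.3,99.8])+d*r; u,v=np.round(proj(S,[*X,76])).astype(int); print(r,(u,v),a[v,u].max(),s[v,u].max())
# key alignment in hand
im=snap('wrist','w9.png');g=im.max(2);print(g[195:276:2,320]);print(g[240,285:356:2])
```

```text
[517.691  99.583  63.486] [ 3.385 -2.132 15.789] [-0.532 -0.808  0.294] 61.00665628910065 1.2387932243078865
-80 (np.int64(412), np.int64(182)) 177 175
-76 (np.int64(411), np.int64(181)) 185 175
-72 (np.int64(410), np.int64(181)) 186 168
-68 (np.int64(409), np.int64(180)) 184 173
-64 (np.int64(408), np.int64(179)) 184 184
-60 (np.int64(407), np.int64(178)) 184 184
-56 (np.int64(406), np.int64(177)) 185 184
-52 (np.int64(405), np.int64(176)) 185 184
-48 (np.int64(405), np.int64(175)) 182 182
-44 (np.int64(404), np.int64(174)) 181 181
-40 (np.int64(403), np.int64(174)) 181 184
-36 (np.int64(402), np.int64(173)) 159 175
-32 (np.int64(401), np.int64(172)) 153 163
[ 91 142 191 189 186 182 157  89 125 192 190 191 193 183   5  14  14  14
  15  14  14  15  16  15  14  14  14  14  16  17  20  21  25  25  27  28
  30  29  28  28  27]
[193 193 192 192 190 191 120  85  86  86  87  41  11  13  14  15  15  15
  15  16  15  19  18  25  89  86  85  86  92 198 192 191 191 190 188 187]
```

The bolt end has visibly moved back, the twist torque of 0.29 N·m exceeds the spring's 0.09 (so it is on the stop), and the key is still seated and gripped.

```bash
python3 -c "
from station import workorder
print(workorder.sign_off())"
```

```text
the job is handed in; nothing more can be done
None
```

I handed the job in with the flat key fully home, turned about 1.64 rad clockwise onto its stop and still gripped at about 61 N. The bolt has visibly drawn back, but sign-off returned no verdict.

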